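# Index the dial press and load the next bush

### The arm

A 6-joint arm with a two-finger parallel gripper is mounted at the origin on the work surface. World frame = base frame: x ahead of the robot, y to its left, z up, the work surface at z = 0. Lengths are in m, angles in rad, forces in N, time in s.
With the tool pointing down it reaches from about 0.35 to 0.775 m from the base axis. Payload 7.3 kg.
Tool frame: the origin (TCP) lies on the front face of the gripper's body, between the roots of the fingers; the fingertips stand ahead of it and the grasp point (between the pads) lies 47 mm ahead of it (finger_overhang is the z of the fingertips in the tool frame, in m); z points along the fingers, y is the line along which they close (so a half turn about z gives the same grasp; the last joint's range is limited). The gripper opens to 92 mm and grips with 3 to 60 N. Pads are 19 mm wide; open, the fingers measure 130 mm over their backs; the gripper's body (75 mm by 190 mm) begins 47 mm behind the grasp point.
Start: joints at [-1.384, 0.342, 1.524, -0, 1.275, -0.146], TCP at [0.172, -0.496, 0.292] pointing down, gripper open.
Joint ranges: [-2.53, 2.53], [-0.77, 2.02], [0.04, 2.7], [-1, 4.14], [0.28, 2.66], [-3.11, 3.11]. Speed limits (rad/s): [2.57, 2.57, 3.14, 3.14, 3.14, 3.14].

### API

Orientations are given as [roll, pitch, yaw] about the fixed x, y, z axes, in that order (R = Rz(yaw) Ry(pitch) Rx(roll)).
In Python, from cell import * gives the robot as it stands. The module is installed in compiled form; this text tells all that it offers.
- The arm moves only by the tool arm_command, never from a script. Its argument "series" is a list of rows, each an object of numbers: "x", "y", "z": the shift along the tool's x, y, z in mm; "rx", "ry", "rz": the turn, a rotation vector about the tool's x, y, z in degrees. A call has 1 to 20 rows; each row is the pose to reach, as a shift and turn from the pose commanded when the call began, along the tool's axes at that moment; what a row does not reach only later rows make up. A row lasts 1/10 s, in which the tool goes at most 50 mm and 8.59 degrees, less where a joint would pass 70% of its speed; a pose out of reach is approached as far as the arm can. A call with a gripper value outside its range is refused whole. "hand" is the finger opening in mm, from 0 to 91.8, set as the call begins (left out, the last holds). The fingers move at their own pace and stop on an object; "squeeze" is the grip in N (left out, the last holds). Time passes only in rows, so rows that repeat a pose let the fingers close. It gives the time, the measured TCP pose, the force, the opening and the grip force at its end, in the units of the state.
- observe(): the state, without advancing time (a new reading comes with each control period).
- read_camera(name): name is "scene" or "top" or "wrist"; returns a dict with "pixels" (384x512x3 uint8, blue, green, red), "K" (3x3 intrinsics, pixels), "rvec" (rotation vector, rad) and "tvec" (3), from world to camera coordinates, as OpenCV has them. Camera axes: x right, y down, z forward; pixel columns grow to the right and rows downward; lengths in m; the calibration is good to about 2 mm. A picture is of the moment at which its call begins. There is no depth.
- hand_in(): hands the job in; it is judged then, once.
Trained networks look in a picture, given as the dict that the camera call returned (one of the last four; its "shot" number tells which), for a name from the list of things; names that differ only in an ending like _2 or _b are one class to them, and where a whole thing is asked for, a point or a joint stands for the part that bears it (a point fixed in the world has none). Each returns a list of dicts, best first, with "confidence" (0 to 1); they miss things now and then, are a little off and sometimes report something else, mostly with a low value. They report only what shows in the picture. A call takes as long as a camera call. They do not tell look-alikes from the thing itself.
- boxes_of(picture, query): "point" ([x, y, z] in m, in world coordinates, good to about 4 mm: the middle of the surface that is visible of it).
- trace(picture, query): "pixels" (384x512 bool, what is visible of it).
- mark_of(picture, query): "point" ([x, y, z] in m, in world coordinates, good to about 4 mm: a listed point, or the origin of a listed thing).
The state is a dict: "time": time; "qpos": joint angles; "qvel": joint speeds; "joint_efforts": joint torques, N m; "tool_pos": TCP position; "tool_rot": TCP orientation; "contact_force": force on the tool from outside, world axes, zero at the start; "torque": the same for the moment, N m; "opening": finger opening in m; "grip_force": force on a finger pad.
Only numpy, scipy, OpenCV 4.12 (cv2) and the standard library are available. Lean on these libraries where they do the work, as an engineer would, in place of code of your own. Each camera call takes 0.05 s, during which the arm holds its last target. There are 200 camera calls.

### The job

On the dial-fed hand press, turn the dial one station clockwise (seen from above) so that it clicks into its next detent, neither past it nor backwards, and the empty nest on its right front comes to the yellow loading pointer. Fold both flaps of the carton right back past upright so that they stay open, take out one new bush and stand it upright and fully down in that empty nest, without unseating the four bushes already on the dial. Leave the other new bush in the carton, and leave the spray can, wrench, mallet and putty tin where they are.

Things in the scene. Friction and masses are not known exactly. Their poses are not given: they have to be found in the camera images.
- press: Green bench press, fixed. Origin: on the dial axis at bench level; x to the column (far side), y left, z up. Dial 240 mm across, top 55 mm high. Yellow pointer at x -0.137, 52 mm high: loading position. Over x +0.08: ram 36 mm across, 130 mm high; head x 0.053 to 0.218, y +-31 mm, 167 to 243 mm high; column x 0.142 to 0.218, y +-35 mm; hand lever at x 0.15 to 0.235, y -0.066, up to 353 mm.
- dial (a joint): Dial angle, rad: 0 at the start, in a detent; grows clockwise seen from above. Detents every 1.047 (60 degrees); the next is at +1.047. A spring ball centres it: 0.25 N m (2 to 3 N at a knob) to leave a detent, nothing at the crest half-way (0.52), beyond which it pulls on into the next. 6 nests at 80 mm from the axis, 6 hand knobs at 106 mm midway between them; hub 44 mm across, 17 mm high.
- knob_right (a point): Top centre of the hand knob that starts right of the pointer (seen from the robot), between bush_1 and the empty nest. Black upright cylinder on the dial, 18 mm across, 38 mm high, top 93 mm above the bench. Turns with the dial: one station clockwise carries it past the pointer to where knob_left stood.
- knob_left (a point): The same for the knob that starts left of the pointer. Below the dial lie the press base (x -0.13 to 0.22, y +-75 mm, 20 mm high, in the press frame) and the detent housing with a brass cap (y 0.087 to 0.155, 42 mm high).
- nest_next (a point): Floor centre (dial top, 55 mm above the bench) of the empty nest to load; starts one station before the pointer, on the right front. Turns with the dial. A nest is three 8 mm round-topped dowels, 12 mm high, 29 mm from its centre (2 mm play round a bush): one towards the dial axis, two at 60 degrees either side of straight outwards.
- nest_1 (a point): Floor centre of the nest that is at the loading pointer at the start; bush_1 stands in it.
- nest_2 (a point): Floor centre of the next nest clockwise; bush_2 stands in it.
- nest_3 (a point): Floor centre of the next nest clockwise; bush_3 stands in it.
- nest_4 (a point): Floor centre of the nest under the ram at the start; bush_4 stands in it.
- bush_1: Steel sleeve with a black rubber bush started in its top, about 0.22 kg: sleeve 46 mm across, 44 mm high; rubber 36 mm across, 14 mm proud; 58 mm in all. Origin: centre of its underside; z along its axis, up. Stands in nest_1.
- bush_2: Like bush_1, in nest_2.
- bush_3: Like bush_1, in nest_3.
- bush_4: Like bush_1 but pressed home (rubber 4 mm proud, 48 mm in all), in nest_4 under the ram.
- bush_a: New bush, like bush_1, standing upright on the floor of the carton. bush_a and bush_b are alike: either may be used.
- bush_b: The other new bush in the carton, like bush_a.
- carton: Cardboard carton, fixed to the bench: 150 mm (x) by 200 mm (y) by 80 mm high, walls and floor 4 mm. Origin: centre of its underside; x to its far side, y along its length, z up. Two long flaps on its top, hinged on the near (-x) and far (+x) long rims; two short flaps already hang outside its ends (up to 31 mm out).
- flap_near (a joint): Near flap angle, rad: 0 flat on the carton, 1.57 upright, 3.14 level outside, 3.9 hanging. 73.5 mm from hinge to free edge, 198 mm long, 3 mm thick, very light; stays where it is left (0.011 N m friction). Starts half up (0.75 to 1.25), leaving a gap to the far flap.
- flap_far (a joint): The same for the far flap, hinged on the far rim; starts a little lifted (0.3 to 0.7).
- flap_near_hinge (a point): Middle of the near flap's hinge line: near rim, 80 mm above the bench. The point turns with the flap; the line runs along the carton's y.
- flap_far_hinge (a point): Middle of the far flap's hinge line: far rim, 80 mm above the bench.
- spray_can: Bystander: orange spray can with a white cap, 64 mm across, 174 mm high, standing between press and carton. Origin: centre of its base.
- wrench: Bystander: steel wrench, 170 mm, lying flat in front, between press and carton. Origin: its middle.
- mallet: Bystander: wooden mallet lying flat, head 58 mm across and 105 mm long, handle to the robot, 290 mm in all. Origin: on the bench under its handle, 100 mm before the middle of the head.
- putty_tin: Bystander: white and blue tin with a steel lid, 92 mm across, 96 mm high. Origin: centre of its base.
There are look-alikes about, which are no part of the job. Leave any orange look-alike of the bush_a alone.

How it is judged:
By the outcome, as a careful person would: the job done as asked, in the order asked, and still so for the second after the job is handed in, with the robot touching nothing.
It also fails if it takes over 72 s, if anything falls off the work surface, if the arm or the gripper's body presses on something with over 40 N, if the wrist force passes 120 N, or if a joint passes its speed limit or range.

## Working session

There is one attempt and no reset: what is moved stays moved. The work goes in short steps, Python scripts to look and compute and a tool call to move; the robot and the scene stay as the last step left them, time stands still between calls to the robot, and variables do not carry over. Pictures are saved under pics/ and viewed, at most 10 in all, crops included, and the job is handed in when it is done.

Besides the shell and the picture viewer there is one more tool, called after ">>>" as name([rows], argument=value, ...), one row to a line, values as JSON. arm_command: Moves the arm, as the interface text tells. Its arguments: {"type":"object","properties":{"series":{"type":"array"},"hand":{"type":"number"},"squeeze":{"type":"number"}},"required":["series"]}

```bash
mkdir -p pics; ls; cat > h.py <<'E'
from cell import *
import numpy as np, cv2
from scipy.spatial.transform import Rotation as R
def pose():
    s=observe(); return np.array(s["tool_pos"]), R.from_euler('xyz',s["tool_rot"]), s
def proj(p,pts):
    return cv2.projectPoints(np.array(pts,float).reshape(-1,3),np.array(p["rvec"],float),np.array(p["tvec"],float),np.array(p["K"],float),None)[0].reshape(-1,2)
def ray(p,uv):
    Rm=cv2.Rodrigues(np.array(p["rvec"],float))[0]; t=np.array(p["tvec"],float).ravel()
    d=Rm.T@np.linalg.inv(np.array(p["K"]))@np.array([uv[0],uv[1],1.]); return -Rm.T@t, d/np.linalg.norm(d)
def atz(p,uv,z):
    o,d=ray(p,uv); return o+d*(z-o[2])/d[2]
def tri(obs):
    A=np.zeros((3,3));b=np.zeros(3)
    for p,uv in obs:
        o,d=ray(p,uv);M=np.eye(3)-np.outer(d,d);A+=M;b+=M@o
    return np.linalg.solve(A,b)
E
python3 - <<'E'
from h import *
np.set_printoptions(precision=4,suppress=True)
print(observe())
P={}
for n in ("scene","top"):
    P[n]=read_camera(n); cv2.imwrite(f"pics/{n}0.png",P[n]["pixels"])
    o,d=ray(P[n],(256,192)); print(n,o,d,np.array(P[n]["K"])[0])
for q in "press knob_right knob_left nest_next nest_1 nest_2 nest_3 nest_4 bush_a carton flap_near_hinge flap_far_hinge spray_can wrench mallet putty_tin".split():
    for n in P:
        print(q,n,[(np.round(d["point"],3).tolist(),round(d["confidence"],2)) for d in mark_of(P[n],q)][:9])
E
```

```text
pics
{'time': 0.0, 'qpos': array([-1.384 ,  0.3427,  1.525 , -0.    ,  1.2754, -0.146 ]), 'qvel': array([ 0.0006, -0.0014,  0.0025, -0.0014, -0.0008, -0.0007]), 'joint_efforts': array([  0.0006, -43.1241, -24.422 ,   0.0719,   0.0558,  -0.0001]), 'tool_pos': array([ 0.1715, -0.4959,  0.2916]), 'tool_rot': array([-3.1401, -0.0002,  0.3328]), 'contact_force': array([ 0.1888, -0.0563, -1.0062]), 'torque': array([0.0161, 0.0278, 0.0148]), 'grip_force': 0.0, 'opening': 0.09186323149717332}
scene [ 1.3092 -0.7022  1.0084] [-0.5769  0.5042 -0.6426] [483.9259   0.     259.998 ]
top [0.3274 0.0098 1.4056] [ 0.1223 -0.0276 -0.9921] [482.9012   0.     250.7943]
press scene [([0.547, 0.224, -0.002], 0.59)]
press top [([0.542, 0.226, -0.001], 0.92)]
knob_right scene [([0.462, 0.163, 0.093], 0.76)]
knob_right top [([0.459, 0.164, 0.094], 0.72)]
knob_left scene [([0.448, 0.268, 0.098], 0.89), ([0.626, 0.235, 0.053], 0.17)]
knob_left top [([0.585, 0.3, 0.055], 0.65), ([0.492, -0.439, 0.0], 0.56), ([0.449, 0.264, 0.087], 0.55)]
nest_next scene [([0.512, 0.154, 0.055], 0.76), ([0.542, 0.225, -0.002], 
[... 1822 characters left out ...]
, -0.185, 0.078], 0.66)]
spray_can scene [([0.674, 0.011, -0.001], 0.91)]
spray_can top [([0.678, 0.008, 0.002], 0.93), ([0.536, 0.447, -0.006], 0.75), ([0.416, 0.013, 0.006], 0.57)]
wrench scene [([0.416, 0.012, 0.003], 0.75), ([0.512, 0.153, 0.057], 0.26), ([0.502, 0.289, 0.054], 0.18)]
wrench top [([0.418, 0.007, 0.002], 0.81), ([0.625, 0.23, 0.055], 0.52), ([0.509, 0.152, 0.056], 0.32)]
mallet scene []
mallet top [([0.531, 0.45, -0.002], 0.6), ([0.579, 0.301, 0.057], 0.39)]
putty_tin scene [([0.488, -0.44, -0.005], 0.95), ([0.677, 0.004, -0.002], 0.72)]
putty_tin top [([0.49, -0.44, -0.002], 0.9), ([0.625, 0.23, 0.058], 0.47), ([0.465, 0.217, 0.057], 0.34), ([0.419, 0.009, 0.004], 0.25)]
```

View pics/scene0.png

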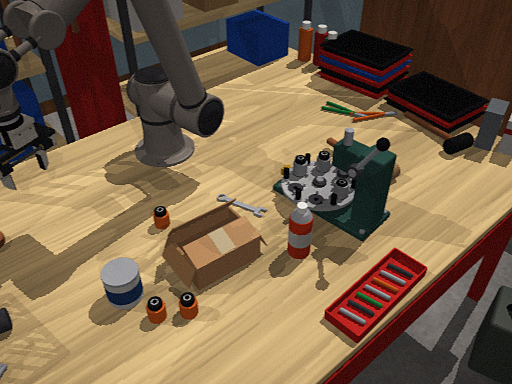

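View pics/top0.png

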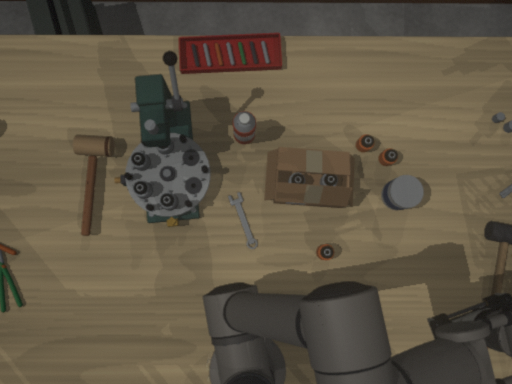

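The scene shows the press, with the knobs and the empty nest at its right front, and the carton.
- **New bushes:** they stand inside the carton at top (298,179) and (330,179). These are what I want.
- **Could be mistaken for them:** the orange look-alikes at top (327,251), (367,143) and (391,157), and the dial bushes at top (138,158), (141,188), (166,199) and (166,148).

I'll turn the dial first.

```bash
cat >> h.py <<'E'
np.set_printoptions(precision=4,suppress=True)
def rel(*targets, start=None):
    "targets (x,y,z,yawdeg) of TCP, tool down -> rows in tool axes, mm/deg"
    p,r,s=pose()
    for x,y,z,yaw in targets:
        r1=R.from_euler('xyz',[np.pi,0,np.radians(yaw)])
        d=r.inv().apply(np.array([x,y,z])-p)*1000; v=np.degrees((r.inv()*r1).as_rotvec())
        print("xyz",np.round(d,1),"rot",np.round(v,2),"steps",round(max(np.linalg.norm(d)/50,np.linalg.norm(v)/8.59),1))
E
python3 - <<'E'
from h import *
try: print(finger_overhang)
except Exception as e: print(e)
p=read_camera("wrist"); pp,r,s=pose()
o,d=ray(p,(256,192)); print(r.inv().apply(o-pp), r.inv().apply(d), p["K"])
print(r.inv().apply(ray(p,(500,192))[1]))
rel((.40,-.22,.30,19),(.40,.12,.30,36))
E
```

```text
0.0655
[ 0.0717  0.     -0.0919] [-0.2692 -0.0004  0.9631] [[305.8858   0.     256.5808]
 [  0.     305.8858 190.6037]
 [  0.       0.       1.    ]]
[-0.2115  0.6238  0.7524]
xyz [ 306.2 -186.4   -7.8] rot [0.01 0.   0.07] steps 7.2
xyz [ 417.3 -507.8   -7.8] rot [  0.01   0.   -16.93] steps 13.1
```

>>> arm_command([
  {"x": 306,"y": -186,"z": -8},
  {"x": 306,"y": -186,"z": -8},
  {"x": 306,"y": -186,"z": -8},
  {"x": 306,"y": -186,"z": -8},
  {"x": 306,"y": -186,"z": -8},
  {"x": 306,"y": -186,"z": -8},
  {"x": 306,"y": -186,"z": -8},
  {"x": 417,"y": -508,"z": -8,"rz": -17},
  {"x": 417,"y": -508,"z": -8,"rz": -17},
  {"x": 417,"y": -508,"z": -8,"rz": -17},
  {"x": 417,"y": -508,"z": -8,"rz": -17},
  {"x": 417,"y": -508,"z": -8,"rz": -17},
  {"x": 417,"y": -508,"z": -8,"rz": -17},
  {"x": 417,"y": -508,"z": -8,"rz": -17},
  {"x": 417,"y": -508,"z": -8,"rz": -17},
  {"x": 417,"y": -508,"z": -8,"rz": -17},
], hand=36, squeeze=15)

```text
invalid input
```

```bash
python3 - <<'E'
from h import *
print(pose()[0],pose()[2]["tool_rot"],pose()[2]["opening"])
p=read_camera("wrist"); cv2.imwrite("pics/w1.png",p["pixels"])
for q in "press knob_right knob_left nest_next nest_1".split():
    print(q,[(np.round(d["point"],3).tolist(),round(d["confidence"],2)) for d in mark_of(p,q)][:6])
E
```

```text
[ 0.1715 -0.4962  0.2923] [3.1415 0.0001 0.3328] 0.09160462789228396
press []
knob_right []
knob_left []
nest_next []
nest_1 []
```

View pics/w1.png

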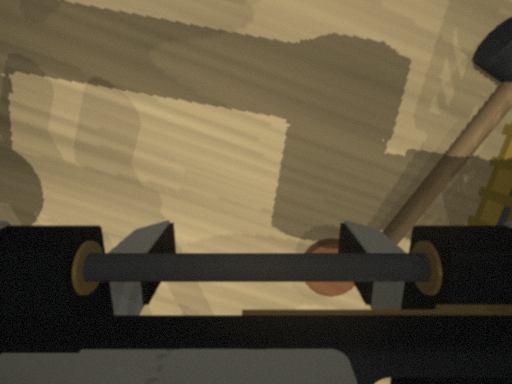

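The call was refused and the arm did not move. The picture only shows empty bench under the gripper, with its fingers at (140,260) and (370,260). I'll retry with all six fields in each row.

>>> arm_command([
  {"x": 306,"y": -186,"z": -8,"rx": 0,"ry": 0,"rz": 0},
  {"x": 306,"y": -186,"z": -8,"rx": 0,"ry": 0,"rz": 0},
  {"x": 306,"y": -186,"z": -8,"rx": 0,"ry": 0,"rz": 0},
  {"x": 306,"y": -186,"z": -8,"rx": 0,"ry": 0,"rz": 0},
  {"x": 306,"y": -186,"z": -8,"rx": 0,"ry": 0,"rz": 0},
  {"x": 306,"y": -186,"z": -8,"rx": 0,"ry": 0,"rz": 0},
  {"x": 306,"y": -186,"z": -8,"rx": 0,"ry": 0,"rz": 0},
  {"x": 417,"y": -508,"z": -8,"rx": 0,"ry": 0,"rz": -17},
  {"x": 417,"y": -508,"z": -8,"rx": 0,"ry": 0,"rz": -17},
  {"x": 417,"y": -508,"z": -8,"rx": 0,"ry": 0,"rz": -17},
  {"x": 417,"y": -508,"z": -8,"rx": 0,"ry": 0,"rz": -17},
  {"x": 417,"y": -508,"z": -8,"rx": 0,"ry": 0,"rz": -17},
  {"x": 417,"y": -508,"z": -8,"rx": 0,"ry": 0,"rz": -17},
  {"x": 417,"y": -508,"z": -8,"rx": 0,"ry": 0,"rz": -17},
  {"x": 417,"y": -508,"z": -8,"rx": 0,"ry": 0,"rz": -17},
  {"x": 417,"y": -508,"z": -8,"rx": 0,"ry": 0,"rz": -17},
], hand=36, squeeze=15)

```text
time: 3.65
tool_pos: [0.3994, 0.1211, 0.3002]
tool_rot: [3.141, 0.0, 0.633]
contact_force: [-0.3, -1.1, -1.1]
opening: 0.036
grip_force: 0.0
```

```bash
python3 - <<'E'
from h import *
p=read_camera("wrist"); cv2.imwrite("pics/w2.png",p["pixels"])
for q in "press knob_right knob_left nest_next nest_1".split():
    print(q,[(np.round(d["point"],3).tolist(),round(d["confidence"],2)) for d in mark_of(p,q)][:6])
E
```

```text
press [([0.416, 0.01, 0.0], 0.26)]
knob_right [([0.46, 0.161, 0.093], 0.77)]
knob_left [([0.452, 0.27, 0.09], 0.78)]
nest_next [([0.514, 0.152, 0.054], 0.87), ([0.538, -0.182, 0.004], 0.61)]
nest_1 []
```

View pics/w2.png

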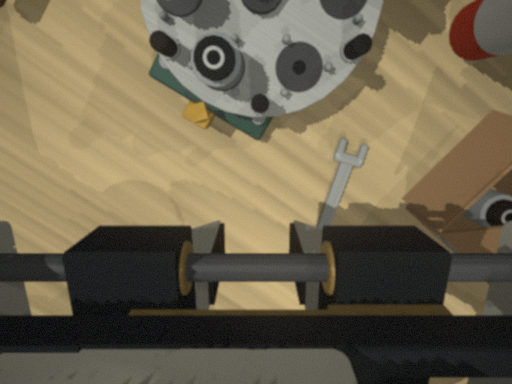

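The dial shows knob_right at (260,102) and the empty nest at (298,66). bush_1 is at (215,57), the pointer at (197,113) and the wrench at (345,170). I'll straddle the knob next.

```bash
python3 - <<'E'
from h import *
rel((.459,.163,.20,36),(.459,.163,.136,36))
E
```

```text
xyz [ 73.7  -1.  100.2] rot [ 0.01  0.   -0.07] steps 2.5
xyz [ 73.7  -1.  164.2] rot [ 0.01  0.   -0.07] steps 3.6
```

>>> arm_command([
  {"x": 74,"y": -1,"z": 100,"rx": 0,"ry": 0,"rz": 0},
  {"x": 74,"y": -1,"z": 100,"rx": 0,"ry": 0,"rz": 0},
  {"x": 74,"y": -1,"z": 100,"rx": 0,"ry": 0,"rz": 0},
  {"x": 74,"y": -1,"z": 125,"rx": 0,"ry": 0,"rz": 0},
  {"x": 74,"y": -1,"z": 150,"rx": 0,"ry": 0,"rz": 0},
  {"x": 74,"y": -1,"z": 164,"rx": 0,"ry": 0,"rz": 0},
  {"x": 74,"y": -1,"z": 164,"rx": 0,"ry": 0,"rz": 0},
])

```text
time: 4.65
tool_pos: [0.4582, 0.1634, 0.1344]
tool_rot: [-3.14, 0.004, 0.628]
contact_force: [-0.4, 0.0, 0.4]
opening: 0.0363
grip_force: 0.0
```

>>> arm_command([
  {"x": 0,"y": 0,"z": 0,"rx": 0,"ry": 0,"rz": 0},
  {"x": 0,"y": 0,"z": 0,"rx": 0,"ry": 0,"rz": 0},
  {"x": 0,"y": 0,"z": 0,"rx": 0,"ry": 0,"rz": 0},
  {"x": 0,"y": 0,"z": 0,"rx": 0,"ry": 0,"rz": 0},
], hand=15, squeeze=8)

```text
time: 5.05
tool_pos: [0.4595, 0.1645, 0.1372]
tool_rot: [3.141, -0.002, 0.629]
contact_force: [-0.5, -1.1, 4.0]
opening: 0.0174
grip_force: 8.0
```

```bash
python3 - <<'E'
from h import *
p,r,s=pose(); print(p,s["tool_rot"],s["opening"],s["grip_force"],s["contact_force"])
c=np.array([.545,.2255]); a0=np.degrees(np.arctan2(p[1]-c[1],p[0]-c[0])); rad=np.hypot(*(p[:2]-c)); print(a0,rad)
rel(*[(c[0]+.106*np.cos(np.radians(215.8-k)),c[1]+.106*np.sin(np.radians(215.8-k)),.136,36-k) for k in range(0,66,5)])
E
```

```text
[0.4595 0.1645 0.1372] [ 3.1405 -0.0019  0.6294] 0.01736144750827813 8.00140455365181 [-0.4557 -1.1486  3.9606]
-144.5037241422667 0.10499784399486851
xyz [-1.   0.6  1.2] rot [ 0.06 -0.11  0.06] steps 0.0
xyz [-0.6 -8.7  1.2] rot [ 0.06 -0.11  5.06] steps 0.6
xyz [  0.7 -17.8   1.2] rot [ 0.05 -0.12 10.06] steps 1.2
xyz [  2.7 -26.9   1.2] rot [ 0.05 -0.12 15.06] steps 1.8
xyz [  5.5 -35.7   1.2] rot [ 0.04 -0.12 20.06] steps 2.3
xyz [  9.1 -44.2   1.2] rot [ 0.04 -0.12 25.06] steps 2.9
xyz [ 13.4 -52.4   1.2] rot [ 0.03 -0.12 30.06] steps 3.5
xyz [ 18.4 -60.2   1.2] rot [ 0.03 -0.13 35.06] steps 4.1
xyz [ 24.1 -67.5   1.2] rot [ 0.02 -0.13 40.06] steps 4.7
xyz [ 30.4 -74.3   1.2] rot [ 0.01 -0.13 45.06] steps 5.2
xyz [ 37.2 -80.5   1.2] rot [ 0.01 -0.13 50.06] steps 5.8
xyz [ 44.6 -86.1   1.2] rot [ 0.   -0.13 55.06] steps 6.4
xyz [ 52.4 -91.    1.2] rot [-0.   -0.13 60.06] steps 7.0
xyz [ 60.6 -95.2   1.2] rot [-0.01 -0.13 65.06] steps 7.6
```

Knob gripped at 17.4 mm. Turning along the arc.

>>> arm_command([
  {"x": -1,"y": -9,"z": 0,"rx": 0,"ry": 0,"rz": 5},
  {"x": 0,"y": -18,"z": 0,"rx": 0,"ry": 0,"rz": 10},
  {"x": 2,"y": -27,"z": 0,"rx": 0,"ry": 0,"rz": 15},
  {"x": 5,"y": -36,"z": 0,"rx": 0,"ry": 0,"rz": 20},
  {"x": 9,"y": -44,"z": 0,"rx": 0,"ry": 0,"rz": 25},
  {"x": 13,"y": -52,"z": 0,"rx": 0,"ry": 0,"rz": 30},
  {"x": 18,"y": -60,"z": 0,"rx": 0,"ry": 0,"rz": 35},
  {"x": 24,"y": -68,"z": 0,"rx": 0,"ry": 0,"rz": 40},
  {"x": 30,"y": -75,"z": 0,"rx": 0,"ry": 0,"rz": 45},
  {"x": 37,"y": -81,"z": 0,"rx": 0,"ry": 0,"rz": 50},
  {"x": 45,"y": -87,"z": 0,"rx": 0,"ry": 0,"rz": 55},
  {"x": 52,"y": -91,"z": 0,"rx": 0,"ry": 0,"rz": 60},
  {"x": 52,"y": -91,"z": 0,"rx": 0,"ry": 0,"rz": 60},
  {"x": 52,"y": -91,"z": 0,"rx": 0,"ry": 0,"rz": 60},
])

```text
time: 6.45
tool_pos: [0.4497, 0.2689, 0.1373]
tool_rot: [-3.139, -0.005, -0.417]
contact_force: [6.3, -3.7, 1.2]
opening: 0.0175
grip_force: 8.0
```

>>> arm_command([
  {"x": 0,"y": 0,"z": 0,"rx": 0,"ry": 0,"rz": 0},
  {"x": 0,"y": 0,"z": 0,"rx": 0,"ry": 0,"rz": 0},
  {"x": 0,"y": 0,"z": 0,"rx": 0,"ry": 0,"rz": 0},
  {"x": 0,"y": 0,"z": -30,"rx": 0,"ry": 0,"rz": 0},
  {"x": 0,"y": 0,"z": -70,"rx": 0,"ry": 0,"rz": 0},
  {"x": 0,"y": 0,"z": -110,"rx": 0,"ry": 0,"rz": 0},
  {"x": -50,"y": 0,"z": -160,"rx": 0,"ry": 0,"rz": 0},
  {"x": -70,"y": 0,"z": -170,"rx": 0,"ry": 0,"rz": 0},
], hand=36)

```text
time: 7.25
tool_pos: [0.3831, 0.2973, 0.3085]
tool_rot: [-3.139, -0.001, -0.419]
contact_force: [-0.7, 0.8, 0.5]
opening: 0.0363
grip_force: 0.0
```

```bash
python3 - <<'E'
from h import *
p,r,s=pose(); print(p,s["tool_rot"],s["opening"],s["time"])
p=read_camera("wrist"); cv2.imwrite("pics/w3.png",p["pixels"])
for q in "nest_next knob_left knob_right nest_1".split():
    print(q,[(np.round(d["point"],3).tolist(),round(d["confidence"],2)) for d in mark_of(p,q)][:6])
p=read_camera("top")
for q in "nest_next knob_right nest_1 bush_1".split():
    print(q,[(np.round(d["point"],3).tolist(),round(d["confidence"],2)) for d in mark_of(p,q)][:9])
E
```

```text
[0.3831 0.2973 0.3085] [-3.1395 -0.0014 -0.4194] 0.036252891563552846 7.25
nest_next [([0.467, 0.215, 0.052], 0.93), ([0.499, 0.29, 0.058], 0.19)]
knob_left [([0.538, 0.329, 0.091], 0.77)]
knob_right [([0.45, 0.265, 0.09], 0.65)]
nest_1 []
nest_next [([0.463, 0.222, 0.054], 0.86)]
knob_right [([0.45, 0.268, 0.093], 0.85), ([0.535, 0.327, 0.092], 0.26)]
nest_1 [([0.59, 0.156, 0.054], 0.9), ([0.581, 0.299, 0.055], 0.84), ([0.627, 0.232, 0.059], 0.79), ([0.499, 0.288, 0.055], 0.63)]
bush_1 [([0.327, -0.223, -0.001], 0.75), ([0.592, 0.158, 0.059], 0.73), ([0.504, 0.292, 0.057], 0.68), ([0.582, 0.293, 0.053], 0.66), ([0.602, -0.408, 0.007], 0.64), ([0.644, -0.345, -0.0], 0.63), ([0.53, -0.236, 0.002], 0.47), ([0.528, -0.139, 0.001], 0.45), ([0.631, 0.232, 0.054], 0.4)]
```

View pics/w3.png

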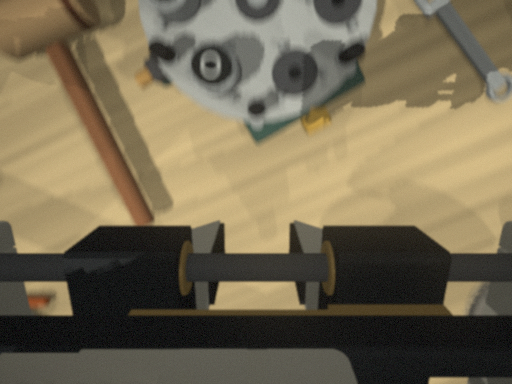

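The dial is in the next detent. The empty nest at (295,70) stands at the pointer (317,118), and knob_right is now at about (0.45,0.267). Next I'll look at the carton.

```bash
python3 - <<'E'
from h import *
rel((.40,-.18,.32,0))
E
```

```text
xyz [208.6 428.9 -14.4] rot [  0.09   0.09 -23.99] steps 9.5
```

>>> arm_command([
  {"x": 209,"y": 429,"z": -14,"rx": 0,"ry": 0,"rz": -24},
  {"x": 209,"y": 429,"z": -14,"rx": 0,"ry": 0,"rz": -24},
  {"x": 209,"y": 429,"z": -14,"rx": 0,"ry": 0,"rz": -24},
  {"x": 209,"y": 429,"z": -14,"rx": 0,"ry": 0,"rz": -24},
  {"x": 209,"y": 429,"z": -14,"rx": 0,"ry": 0,"rz": -24},
  {"x": 209,"y": 429,"z": -14,"rx": 0,"ry": 0,"rz": -24},
  {"x": 209,"y": 429,"z": -14,"rx": 0,"ry": 0,"rz": -24},
  {"x": 209,"y": 429,"z": -14,"rx": 0,"ry": 0,"rz": -24},
  {"x": 209,"y": 429,"z": -14,"rx": 0,"ry": 0,"rz": -24},
  {"x": 209,"y": 429,"z": -14,"rx": 0,"ry": 0,"rz": -24},
  {"x": 209,"y": 429,"z": -14,"rx": 0,"ry": 0,"rz": -24},
  {"x": 209,"y": 429,"z": -14,"rx": 0,"ry": 0,"rz": -24},
], hand=0)

```text
time: 8.95
tool_pos: [0.4, -0.1808, 0.3194]
tool_rot: [-3.14, 0.001, -0.002]
contact_force: [0.3, 1.0, -0.2]
opening: 0.0007
grip_force: 0.0
```

```bash
python3 - <<'E'
from h import *
p,r,s=pose(); print(p,s["tool_rot"],s["opening"],s["time"])
w=read_camera("wrist"); cv2.imwrite("pics/w4.png",w["pixels"])
for q in "carton flap_near_hinge flap_far_hinge bush_a".split():
    print(q,[(np.round(d["point"],3).tolist(),round(d["confidence"],2)) for d in mark_of(w,q)][:6])
for q in ("flap_near","flap_far"):
    print(q,[(np.round(d["point"],3).tolist(),round(d["confidence"],2)) for d in boxes_of(w,q)][:6])
E
```

```text
[ 0.4    -0.1808  0.3194] [-3.1403  0.0015 -0.0022] 0.000659489060129794 8.95
carton [([0.538, -0.183, 0.002], 0.6), ([0.492, -0.432, 0.0], 0.56)]
flap_near_hinge [([0.462, -0.179, 0.079], 0.55)]
flap_far_hinge []
bush_a [([0.53, -0.238, -0.0], 0.87), ([0.327, -0.221, 0.0], 0.73), ([0.53, -0.141, 0.004], 0.72)]
flap_near [([0.485, -0.177, 0.119], 0.57), ([0.527, -0.232, 0.059], 0.57)]
flap_far [([0.552, -0.201, 0.106], 0.56)]
```

View pics/w4.png

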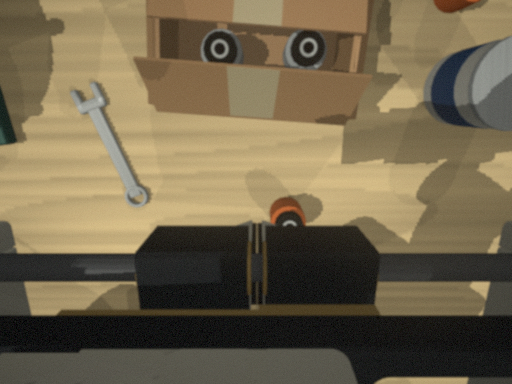

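The near flap stands half up, with its free edge from (136,58) to (372,74) and its hinge from (153,108) to (356,123). Behind it the two black-topped steel bushes are at (221,47) and (309,47). The orange look-alike is at (288,212). Now the geometry.

```bash
python3 - <<'E'
from h import *
w=read_camera("wrist")
print("hinge",atz(w,(153,108),.08),atz(w,(356,123),.08))
for z in (.12,.13,.14,.15): 
    a,b=atz(w,(136,58),z),atz(w,(372,74),z); print(z,a,b,np.linalg.norm(a-b))
print("far edge")
for z in (.1,.11,.12): print(z,atz(w,(148,15),z),atz(w,(366,33),z),np.linalg.norm(atz(w,(148,15),z)-atz(w,(366,33),z)))
t=read_camera("top"); 
for uv in ((298,179),(330,179)): print("bush top",atz(t,uv,.062))
for uv in ((221,47),(309,47)): print("bush w",atz(w,uv,.062))
im=cv2.resize(w["pixels"][20:90,190:345],None,fx=4,fy=4,interpolation=cv2.INTER_CUBIC)
im2=cv2.resize(t["pixels"][130:225,250:375],None,fx=4.96,fy=4.96,interpolation=cv2.INTER_CUBIC)
cv2.imwrite("pics/crop.png",np.vstack([im,im2[:300,:620]]))
rel((.52,-.186,.26,-3),(.52,-.186,.175,-3))
E
```

```text
hinge [ 0.4708 -0.0705  0.08  ] [ 0.4558 -0.2848  0.08  ]
0.12 [ 0.5137 -0.0722  0.12  ] [ 0.5008 -0.2826  0.12  ] 0.21075927626931373
0.13 [ 0.5123 -0.0758  0.13  ] [ 0.4998 -0.279   0.13  ] 0.2035492262913143
0.14 [ 0.5109 -0.0795  0.14  ] [ 0.4989 -0.2755  0.14  ] 0.1963391763133148
0.15 [ 0.5094 -0.0831  0.15  ] [ 0.4979 -0.2719  0.15  ] 0.1891291263353154
far edge
0.1 [ 0.553  -0.0796  0.1   ] [ 0.5385 -0.2805  0.1   ] 0.20139445716777163
0.11 [ 0.5504 -0.0828  0.11  ] [ 0.5364 -0.2772  0.11  ] 0.19494597984354822
0.12 [ 0.5478 -0.086   0.12  ] [ 0.5342 -0.274   0.12  ] 0.1884975025193247
bush top [ 0.5297 -0.1462  0.062 ]
bush top [ 0.5295 -0.2366  0.062 ]
bush w [ 0.5328 -0.1416  0.062 ]
bush w [ 0.533  -0.2342  0.062 ]
xyz [119.4   7.2  60.4] rot [ 0.01 -0.01  3.14] steps 2.7
xyz [119.4   7.1 145.4] rot [ 0.01 -0.01  3.14] steps 3.8
```

View pics/crop.png

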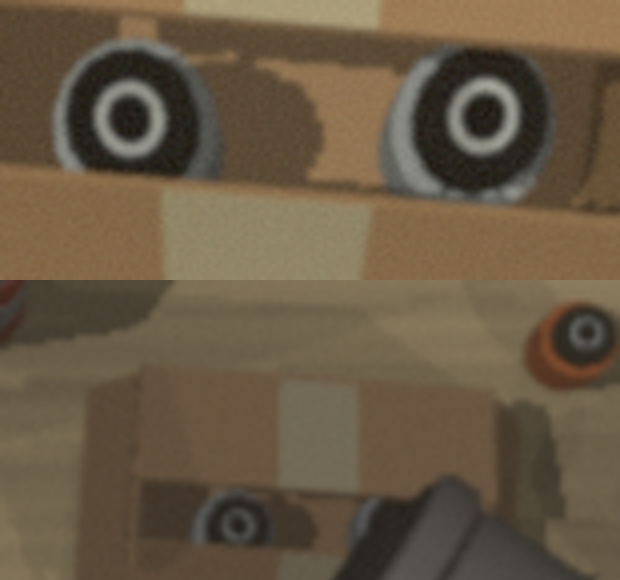

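The crop confirms steel sleeves with black rubber in the carton, not orange. Measured positions:

| Item | x | z | Angle |
|---|---|---|---|
| Near flap edge | 0.505 | 0.137 | about 0.94 |
| Far flap edge | 0.5445 | 0.105 | about 0.42 |

Carton yaw is about -3.5°. I'll push the near flap first.

>>> arm_command([
  {"x": 124,"y": 3,"z": 50,"rx": 0,"ry": 0,"rz": 3.5},
  {"x": 124,"y": 3,"z": 50,"rx": 0,"ry": 0,"rz": 3.5},
  {"x": 124,"y": 3,"z": 50,"rx": 0,"ry": 0,"rz": 3.5},
  {"x": 124,"y": 3,"z": 90,"rx": 0,"ry": 0,"rz": 3.5},
  {"x": 124,"y": 3,"z": 120,"rx": 0,"ry": 0,"rz": 3.5},
  {"x": 124,"y": 3,"z": 149,"rx": 0,"ry": 0,"rz": 3.5},
  {"x": 124,"y": 3,"z": 149,"rx": 0,"ry": 0,"rz": 3.5},
  {"x": 105,"y": 2,"z": 149,"rx": 0,"ry": 0,"rz": 3.5},
  {"x": 85,"y": 1,"z": 149,"rx": 0,"ry": 0,"rz": 3.5},
  {"x": 65,"y": 0,"z": 149,"rx": 0,"ry": 0,"rz": 3.5},
  {"x": 45,"y": -1,"z": 149,"rx": 0,"ry": 0,"rz": 3.5},
  {"x": 30,"y": -2,"z": 149,"rx": 0,"ry": 0,"rz": 3.5},
  {"x": 20,"y": -3,"z": 155,"rx": 0,"ry": 0,"rz": 3.5},
  {"x": 20,"y": -3,"z": 175,"rx": 0,"ry": 0,"rz": 3.5},
  {"x": 20,"y": -3,"z": 189,"rx": 0,"ry": 0,"rz": 3.5},
  {"x": 20,"y": -3,"z": 189,"rx": 0,"ry": 0,"rz": 3.5},
])

```text
time: 11.0
tool_pos: [0.4204, -0.1767, 0.1315]
tool_rot: [-3.141, 0.0, -0.06]
contact_force: [-0.0, -0.1, -0.4]
opening: 0.0002
grip_force: 0.0
```

```bash
cat >> h.py <<'E'
def rel2(*targets):
    "targets (tipx,tipy,tipz,yaw,tilt) tilt: fingertips toward tool +x"
    p,r,s=pose()
    for x,y,z,yaw,t in targets:
        r1=R.from_euler('xyz',np.radians([180,-t,yaw])); q=np.array([x,y,z])-.0655*r1.apply([0,0,1])
        d=r.inv().apply(q-p)*1000; v=np.degrees((r.inv()*r1).as_rotvec())
        print("xyz",np.round(d,1),"rot",np.round(v,2),"steps",round(max(np.linalg.norm(d)/50,np.linalg.norm(v)/8.59),1))
E
python3 - <<'E'
from h import *
p,r,s=pose(); print(p,s["tool_rot"],s["time"],s["contact_force"])
y=-.185
rel2((.43,y,.18,-3.5,0),(.50,y,.15,-3.5,30),(.515,y,.085,-3.5,30),(.56,y,.09,-3.5,30),(.60,y,.12,-3.5,30),(.63,y,.12,-3.5,30),(.66,y,.11,-3.5,30),(.665,y,.065,-3.5,30),(.64,y,.16,-3.5,0),(.40,y,.24,-3.5,0))
E
```

```text
[ 0.4204 -0.1767  0.1315] [-3.1415  0.0003 -0.0598] 11.0 [-0.0043 -0.1244 -0.4065]
xyz [  10.     7.7 -114. ] rot [-0.01  0.02  0.07] steps 2.3
xyz [ 47.2   3.4 -75.2] rot [-0.02 30.02  0.07] steps 3.5
xyz [ 62.1   2.6 -10.2] rot [-0.02 30.02  0.07] steps 3.5
xyz [107.1  -0.1 -15.3] rot [-0.02 30.02  0.07] steps 3.5
xyz [147.   -2.5 -45.3] rot [-0.02 30.02  0.07] steps 3.5
xyz [176.9  -4.3 -45.3] rot [-0.02 30.02  0.07] steps 3.7
xyz [206.9  -6.1 -35.3] rot [-0.02 30.02  0.07] steps 4.2
xyz [211.9  -6.4   9.7] rot [-0.02 30.02  0.07] steps 4.2
xyz [219.6  -4.9 -94.1] rot [-0.01  0.02  0.07] steps 4.8
xyz [ -20.     9.5 -174. ] rot [-0.01  0.02  0.07] steps 3.5
```

>>> arm_command([
  {"x": 10,"y": 3,"z": -60,"rx": 0,"ry": 0,"rz": 0},
  {"x": 10,"y": 3,"z": -110,"rx": 0,"ry": 8,"rz": 0},
  {"x": 47,"y": 3,"z": -90,"rx": 0,"ry": 16,"rz": 0},
  {"x": 47,"y": 3,"z": -75,"rx": 0,"ry": 24,"rz": 0},
  {"x": 50,"y": 3,"z": -65,"rx": 0,"ry": 30,"rz": 0},
  {"x": 60,"y": 3,"z": -35,"rx": 0,"ry": 30,"rz": 0},
  {"x": 62,"y": 3,"z": -10,"rx": 0,"ry": 30,"rz": 0},
  {"x": 62,"y": 3,"z": -10,"rx": 0,"ry": 30,"rz": 0},
  {"x": 85,"y": 1,"z": -11,"rx": 0,"ry": 30,"rz": 0},
  {"x": 107,"y": 0,"z": -15,"rx": 0,"ry": 30,"rz": 0},
  {"x": 127,"y": -1,"z": -30,"rx": 0,"ry": 30,"rz": 0},
  {"x": 147,"y": -2,"z": -45,"rx": 0,"ry": 30,"rz": 0},
  {"x": 162,"y": -3,"z": -45,"rx": 0,"ry": 30,"rz": 0},
  {"x": 177,"y": -4,"z": -45,"rx": 0,"ry": 30,"rz": 0},
  {"x": 192,"y": -5,"z": -42,"rx": 0,"ry": 30,"rz": 0},
  {"x": 207,"y": -6,"z": -35,"rx": 0,"ry": 30,"rz": 0},
  {"x": 212,"y": -6,"z": -10,"rx": 0,"ry": 30,"rz": 0},
  {"x": 212,"y": -6,"z": 10,"rx": 0,"ry": 30,"rz": 0},
  {"x": 212,"y": -6,"z": 10,"rx": 0,"ry": 30,"rz": 0},
])

```text
time: 12.9
tool_pos: [0.6321, -0.1829, 0.121]
tool_rot: [-3.14, -0.521, -0.06]
contact_force: [-0.2, 1.4, -0.9]
opening: 0.0003
grip_force: 0.0
```

```bash
python3 - <<'E'
from h import *
p,r,s=pose(); print(p,s["tool_rot"],s["time"],s["contact_force"])
y=-.185
rel2((.64,y,.17,-3.5,0),(.43,y,.24,-3.5,0))
E
```

```text
[ 0.6321 -0.1829  0.121 ] [-3.1401 -0.5213 -0.0599] 12.9 [-0.2241  1.3633 -0.9305]
xyz [ 64.    1.5 -95.3] rot [ -0.1  -29.87   0.09] steps 3.5
xyz [ -82.9   13.8 -260.4] rot [ -0.1  -29.87   0.09] steps 5.5
```

>>> arm_command([
  {"x": 30,"y": 1,"z": -45,"rx": 0,"ry": -8,"rz": 0},
  {"x": 64,"y": 2,"z": -95,"rx": 0,"ry": -16,"rz": 0},
  {"x": 40,"y": 4,"z": -130,"rx": 0,"ry": -24,"rz": 0},
  {"x": -10,"y": 8,"z": -180,"rx": 0,"ry": -30,"rz": 0},
  {"x": -50,"y": 12,"z": -230,"rx": 0,"ry": -30,"rz": 0},
  {"x": -83,"y": 14,"z": -260,"rx": 0,"ry": -30,"rz": 0},
  {"x": -83,"y": 14,"z": -260,"rx": 0,"ry": -30,"rz": 0},
  {"x": -83,"y": 14,"z": -260,"rx": 0,"ry": -30,"rz": 0},
  {"x": -83,"y": 14,"z": -260,"rx": 0,"ry": -30,"rz": 0},
], hand=60)

```text
time: 13.8
tool_pos: [0.4291, -0.1862, 0.3084]
tool_rot: [3.136, -0.004, -0.064]
contact_force: [0.8, -0.1, 0.0]
opening: 0.0596
grip_force: 0.0
```

```bash
python3 - <<'E'
from h import *
p,r,s=pose(); print(p,s["tool_rot"],s["time"])
w=read_camera("wrist"); cv2.imwrite("pics/w5.png",w["pixels"])
print([(np.round(d["point"],3).tolist(),round(d["confidence"],2)) for d in mark_of(w,"bush_a")][:6])
for n in ("flap_near","flap_far"): print(n,[(np.round(d["point"],3).tolist(),round(d["confidence"],2)) for d in boxes_of(w,n)][:3])
E
```

```text
[ 0.4291 -0.1862  0.3084] [ 3.1361 -0.004  -0.0636] 13.8
[([0.604, -0.416, -0.001], 0.93), ([0.326, -0.221, -0.003], 0.74), ([0.532, -0.235, -0.0], 0.73), ([0.532, -0.14, 0.005], 0.68)]
flap_near [([0.433, -0.17, 0.062], 0.9)]
flap_far []
```

View pics/w5.png

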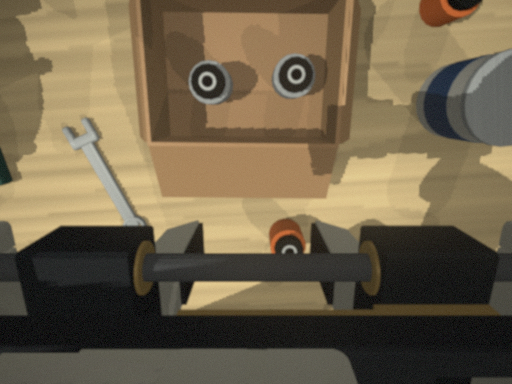

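The carton is open: the near flap hangs outside at (245,168) and the far flap no longer covers it. The bushes are at (208,81) and (296,74). I'll measure the left one from two views and check the far flap.

```bash
python3 - <<'E'
from h import *
def ring(p,uv,rad):
    g=cv2.cvtColor(p["pixels"],cv2.COLOR_BGR2GRAY).astype(np.float32); x0,y0=int(uv[0]-rad),int(uv[1]-rad)
    c=g[y0:y0+2*rad+1,x0:x0+2*rad+1]; t=c-np.percentile(c,70); t[t<0]=0
    ys,xs=np.mgrid[:c.shape[0],:c.shape[1]]; return np.array([x0+(t*xs).sum()/t.sum(), y0+(t*ys).sum()/t.sum()])
w=read_camera("wrist"); t=read_camera("top"); s=read_camera("scene")
for n,uv,ut in (("L",(208,81),(298,179)),("R",(296,74),(330,179))):
    a=ring(w,uv,11); b=ring(t,ut,4); print(n,a,b,atz(w,a,.062),atz(t,b,.062),tri([(w,a),(t,b)]))
c=proj(s,[(.537,-.187,.08)])[0].astype(int); print(c)
im=s["pixels"][max(0,c[1]-60):c[1]+70,max(0,c[0]-80):c[0]+80]
im2=t["pixels"][120:250,250:410]
cv2.imwrite("pics/s2.png",cv2.resize(np.hstack([im,im2]),None,fx=2.5,fy=2.5,interpolation=cv2.INTER_CUBIC))
E
```

```text
L [208.4718  81.4644] [297.6542 179.4813] [ 0.5305 -0.1425  0.062 ] [ 0.5283 -0.1452  0.062 ] [ 0.5285 -0.144   0.07  ]
R [298.3239  74.6068] [329.9286 177.75  ] [ 0.5315 -0.2354  0.062 ] [ 0.5331 -0.2365  0.062 ] [ 0.5294 -0.2321  0.0863]
[211 236]
```

View pics/s2.png

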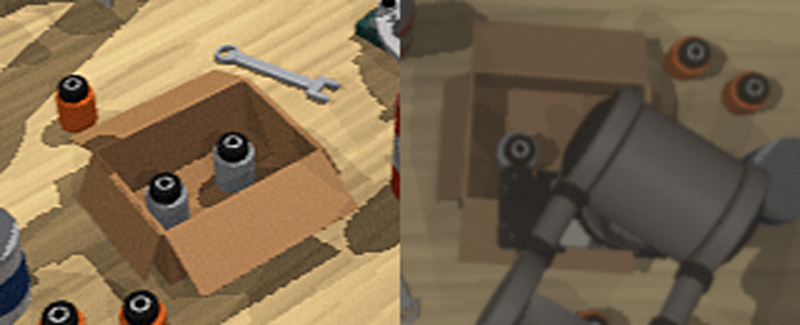

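Both flaps lie well outside: near one at (110,125), far one at (260,235) in the left half. The bushes stand at (165,185) and (233,150). Grasping the left one, with the fingers closing along the carton's x.

```bash
python3 - <<'E'
from h import *
rel((.530,-.1435,.20,86.5),(.530,-.1435,.089,86.5))
E
```

```text
xyz [ 96.9 -47.7 104.1] rot [ -0.07   0.05 -89.91] steps 10.5
xyz [ 97.  -47.6 215.1] rot [ -0.07   0.05 -89.91] steps 10.5
```

>>> arm_command([
  {"x": 97,"y": -48,"z": 30,"rx": 0,"ry": 0,"rz": -90},
  {"x": 97,"y": -48,"z": 30,"rx": 0,"ry": 0,"rz": -90},
  {"x": 97,"y": -48,"z": 30,"rx": 0,"ry": 0,"rz": -90},
  {"x": 97,"y": -48,"z": 30,"rx": 0,"ry": 0,"rz": -90},
  {"x": 97,"y": -48,"z": 30,"rx": 0,"ry": 0,"rz": -90},
  {"x": 97,"y": -48,"z": 30,"rx": 0,"ry": 0,"rz": -90},
  {"x": 97,"y": -48,"z": 30,"rx": 0,"ry": 0,"rz": -90},
  {"x": 97,"y": -48,"z": 30,"rx": 0,"ry": 0,"rz": -90},
  {"x": 97,"y": -48,"z": 30,"rx": 0,"ry": 0,"rz": -90},
  {"x": 97,"y": -48,"z": 60,"rx": 0,"ry": 0,"rz": -90},
  {"x": 97,"y": -48,"z": 104,"rx": 0,"ry": 0,"rz": -90},
  {"x": 97,"y": -48,"z": 104,"rx": 0,"ry": 0,"rz": -90},
  {"x": 97,"y": -48,"z": 104,"rx": 0,"ry": 0,"rz": -90},
], hand=66)

```text
time: 15.45
tool_pos: [0.5299, -0.1432, 0.2007]
tool_rot: [-3.14, -0.001, 1.509]
contact_force: [0.1, -0.3, -0.1]
opening: 0.0661
grip_force: 0.0
```

```bash
python3 - <<'E'
from h import *
p,r,s=pose(); print(p,s["tool_rot"],s["time"],s["opening"])
w=read_camera("wrist"); print([(np.round(d["point"],3).tolist(),round(d["confidence"],2)) for d in mark_of(w,"bush_a")][:4])
rel((.530,-.1435,.089,86.5))
E
```

```text
[ 0.5299 -0.1432  0.2007] [-3.1396 -0.0005  1.5089] 15.45 0.06605035626396712
[([0.53, -0.14, 0.002], 0.57)]
xyz [  0.2  -1.2 113.7] rot [ 0.15  0.06 -0.01] steps 2.3
```

>>> arm_command([
  {"x": 1,"y": -1,"z": 30,"rx": 0,"ry": 0,"rz": 0},
  {"x": 1,"y": -1,"z": 60,"rx": 0,"ry": 0,"rz": 0},
  {"x": 1,"y": -1,"z": 85,"rx": 0,"ry": 0,"rz": 0},
  {"x": 1,"y": -1,"z": 105,"rx": 0,"ry": 0,"rz": 0},
  {"x": 1,"y": -1,"z": 112,"rx": 0,"ry": 0,"rz": 0},
  {"x": 1,"y": -1,"z": 112,"rx": 0,"ry": 0,"rz": 0},
])

```text
time: 16.15
tool_pos: [0.5294, -0.1424, 0.0895]
tool_rot: [3.141, 0.0, 1.51]
contact_force: [0.2, -0.9, 0.4]
opening: 0.0661
grip_force: 0.0
```

>>> arm_command([
  {"x": 0,"y": 0,"z": 0,"rx": 0,"ry": 0,"rz": 0},
  {"x": 0,"y": 0,"z": 0,"rx": 0,"ry": 0,"rz": 0},
  {"x": 0,"y": 0,"z": 0,"rx": 0,"ry": 0,"rz": 0},
  {"x": 0,"y": 0,"z": 0,"rx": 0,"ry": 0,"rz": 0},
  {"x": 0,"y": 0,"z": 0,"rx": 0,"ry": 0,"rz": 0},
], hand=38, squeeze=25)

```text
time: 16.65
tool_pos: [0.5294, -0.1424, 0.09]
tool_rot: [3.14, 0.001, 1.511]
contact_force: [-0.4, -0.1, 6.1]
opening: 0.0452
grip_force: 25.0
```

>>> arm_command([
  {"x": 0,"y": 0,"z": -20,"rx": 0,"ry": 0,"rz": 0},
  {"x": 0,"y": 0,"z": -60,"rx": 0,"ry": 0,"rz": 0},
  {"x": 0,"y": 0,"z": -110,"rx": 0,"ry": 0,"rz": 0},
  {"x": 0,"y": 0,"z": -150,"rx": 0,"ry": 0,"rz": 0},
  {"x": 0,"y": 0,"z": -180,"rx": 0,"ry": 0,"rz": 0},
  {"x": 0,"y": 0,"z": -180,"rx": 0,"ry": 0,"rz": 0},
])

```text
time: 17.25
tool_pos: [0.5301, -0.1427, 0.2733]
tool_rot: [3.134, 0.003, 1.511]
contact_force: [0.4, -0.0, -2.9]
opening: 0.0449
grip_force: 25.0
```

```bash
python3 - <<'E'
from h import *
p,r,s=pose(); print(p,s["tool_rot"],s["time"],s["opening"],s["grip_force"],s["contact_force"])
t=read_camera("top"); s=read_camera("scene")
N=[]
for n,c in (("top",t),("scene",s)):
    for q in ("nest_next","nest_1","knob_right","press"): print(n,q,[(np.round(d["point"],4).tolist(),round(d["confidence"],2)) for d in mark_of(c,q)][:5])
rel((.46,.0,.30,95.8),(.46,.2,.28,95.8))
E
```

```text
[ 0.5301 -0.1427  0.2733] [3.1336 0.0029 1.5109] 17.25 0.0449208789932775 24.998088777065277 [ 0.3925 -0.0414 -2.873 ]
top nest_next [([0.4639, 0.2176, 0.0551], 0.58)]
top nest_1 [([0.6257, 0.2317, 0.0569], 0.91), ([0.502, 0.2876, 0.054], 0.88), ([0.5808, 0.3005, 0.0575], 0.81), ([0.5935, 0.158, 0.0525], 0.77)]
top knob_right [([0.4486, 0.2715, 0.0943], 0.92)]
top press [([0.5449, 0.2262, -0.0009], 0.81), ([0.5931, 0.1564, 0.056], 0.15)]
scene nest_next [([0.4637, 0.2162, 0.0574], 0.56)]
scene nest_1 [([0.5813, 0.2976, 0.0547], 0.97), ([0.5898, 0.1617, 0.0539], 0.85), ([0.5, 0.2895, 0.0565], 0.84), ([0.6274, 0.233, 0.054], 0.74), ([0.59, 0.1607, 0.0526], 0.73)]
scene knob_right [([0.4546, 0.2634, 0.0932], 0.68)]
scene press [([0.5427, 0.2233, -0.0036], 0.78)]
xyz [137.8 -77.1 -31.8] rot [-0.08 -0.03 -9.24] steps 3.2
xyz [337.4 -89.  -11.7] rot [-0.08 -0.03 -9.24] steps 7.0
```

Bush held at 45 mm. I'll move to a viewing pose beside the nest to refine its position.

```bash
python3 - <<'E'
from h import *
rel((.4725,.1455,.25,95.8))
E
```

```text
xyz [283.8 -73.3  18.3] rot [-0.08 -0.03 -9.24] steps 5.9
```

>>> arm_command([
  {"x": 48,"y": -12,"z": 0,"rx": 0,"ry": 0,"rz": -2},
  {"x": 95,"y": -24,"z": 0,"rx": 0,"ry": 0,"rz": -4},
  {"x": 142,"y": -36,"z": 0,"rx": 0,"ry": 0,"rz": -6},
  {"x": 190,"y": -48,"z": 0,"rx": 0,"ry": 0,"rz": -8},
  {"x": 237,"y": -61,"z": 0,"rx": 0,"ry": 0,"rz": -9.2},
  {"x": 284,"y": -73,"z": 20,"rx": 0,"ry": 0,"rz": -9.2},
  {"x": 284,"y": -73,"z": 20,"rx": 0,"ry": 0,"rz": -9.2},
  {"x": 284,"y": -73,"z": 20,"rx": 0,"ry": 0,"rz": -9.2},
  {"x": 284,"y": -73,"z": 20,"rx": 0,"ry": 0,"rz": -9.2},
])

```text
time: 18.65
tool_pos: [0.4733, 0.1451, 0.249]
tool_rot: [3.141, 0.001, 1.671]
contact_force: [0.1, -0.3, -2.9]
opening: 0.0452
grip_force: 25.0
```

```bash
python3 - <<'E'
from h import *
p,r,s=pose(); print(p,s["tool_rot"],s["time"],s["opening"])
pts=[]
for i in range(4):
    w=read_camera("wrist"); pts+=[d["point"] for d in mark_of(w,"nest_next")[:1]]
print(np.round(pts,4), np.mean(pts,0))
ref=(.4655,.2171,.055); c=proj(w,[ref])[0]; print("pred px",c)
g=cv2.GaussianBlur(cv2.cvtColor(w["pixels"],cv2.COLOR_BGR2GRAY),(3,3),0)
x0,y0=(c-70).astype(int); x0=max(x0,0);y0=max(y0,0)
im=cv2.resize(w["pixels"][y0:y0+140,x0:x0+140],None,fx=4,fy=4,interpolation=cv2.INTER_CUBIC)
q=(((c-[x0,y0])*4)).astype(int); cv2.drawMarker(im,tuple(int(v) for v in q),(0,0,255),0,12,1)
for a in (0,60,-60):
    ang=np.radians(5.5+180+a) if a else np.radians(5.5)
    d=proj(w,[(ref[0]+.029*np.cos(ang),ref[1]+.029*np.sin(ang),.067)])[0]; d=(d-[x0,y0])*4
    cv2.circle(im,tuple(int(v) for v in d),16,(0,255,0),1)
print("crop origin",x0,y0); cv2.imwrite("pics/nest.png",im)
E
```

```text
[0.4733 0.1451 0.249 ] [3.1411 0.0005 1.6713] 18.65 0.04521637877425771
[[0.4641 0.2163 0.0522]
 [0.4627 0.218  0.0532]
 [0.4643 0.2181 0.0545]
 [0.4669 0.2172 0.0546]] [0.4645 0.2174 0.0536]
pred px [255.2037 104.3173]
crop origin 185 34
```

View pics/nest.png

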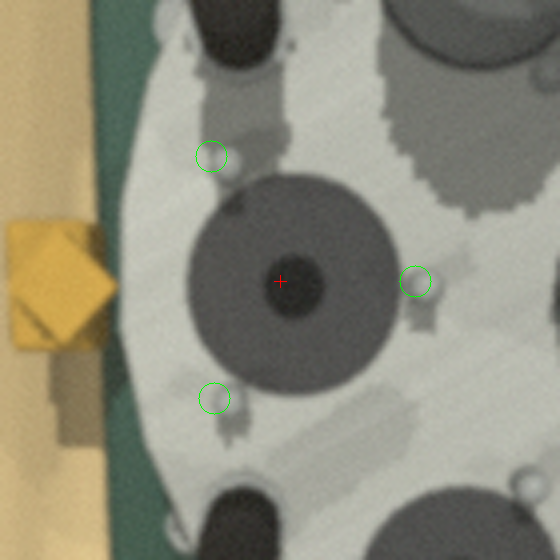

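The nest's dark centre is at crop (294,287) against the red prediction at (281,281). All three dowels show the same shift, so I'll correct for it.

```bash
python3 - <<'E'
from h import *
w=read_camera("wrist")
n=atz(w,(185+73.5,34+71.8),.055); print(n)
for px,a in (((225,160),None),((427,286),None),((227,402),None)): print(atz(w,(185+px[0]/4,34+px[1]/4),.067))
rel((.468,.2162,.20,95.8),(.468,.2162,.142,95.8))
E
```

```text
[0.4683 0.2164 0.055 ]
[0.4513 0.2406 0.067 ]
[0.4968 0.2195 0.067 ]
[0.456  0.1906 0.067 ]
xyz [71.1  2.  48.9] rot [ 0.01  0.   -0.07] steps 1.7
xyz [ 71.1   2.  106.9] rot [ 0.01  0.   -0.07] steps 2.6
```

>>> arm_command([
  {"x": 71,"y": 2,"z": 0,"rx": 0,"ry": 0,"rz": 0},
  {"x": 71,"y": 2,"z": 0,"rx": 0,"ry": 0,"rz": 0},
  {"x": 71,"y": 2,"z": 30,"rx": 0,"ry": 0,"rz": 0},
  {"x": 71,"y": 2,"z": 60,"rx": 0,"ry": 0,"rz": 0},
  {"x": 71,"y": 2,"z": 80,"rx": 0,"ry": 0,"rz": 0},
  {"x": 71,"y": 2,"z": 85,"rx": 0,"ry": 0,"rz": 0},
  {"x": 71,"y": 2,"z": 90,"rx": 0,"ry": 0,"rz": 0},
  {"x": 71,"y": 2,"z": 95,"rx": 0,"ry": 0,"rz": 0},
  {"x": 71,"y": 2,"z": 100,"rx": 0,"ry": 0,"rz": 0},
  {"x": 71,"y": 2,"z": 103,"rx": 0,"ry": 0,"rz": 0},
  {"x": 71,"y": 2,"z": 103,"rx": 0,"ry": 0,"rz": 0},
])

```text
time: 20.2
tool_pos: [0.4677, 0.2165, 0.1458]
tool_rot: [-3.141, 0.0, 1.671]
contact_force: [-0.2, -0.8, -2.6]
opening: 0.0458
grip_force: 25.0
```

>>> arm_command([
  {"x": 0,"y": 0,"z": 2,"rx": 0,"ry": 0,"rz": 0},
  {"x": 0,"y": 0,"z": 4,"rx": 0,"ry": 0,"rz": 0},
  {"x": 0,"y": 0,"z": 4,"rx": 0,"ry": 0,"rz": 0},
])

```text
time: 20.5
tool_pos: [0.4677, 0.2165, 0.1417]
tool_rot: [-3.141, 0.0, 1.671]
contact_force: [0.1, -0.1, -2.4]
opening: 0.0456
grip_force: 25.0
```

>>> arm_command([
  {"x": 0,"y": 0,"z": 1,"rx": 0,"ry": 0,"rz": 0},
  {"x": 0,"y": 0,"z": 1,"rx": 0,"ry": 0,"rz": 0},
])

```text
time: 20.7
tool_pos: [0.4679, 0.2165, 0.141]
tool_rot: [3.141, 0.0, 1.671]
contact_force: [-0.9, 0.6, -0.9]
opening: 0.046
grip_force: 25.0
```

>>> arm_command([
  {"x": 0,"y": 0,"z": 1,"rx": 0,"ry": 0,"rz": 0},
  {"x": 0,"y": 0,"z": 1,"rx": 0,"ry": 0,"rz": 0},
])

```text
time: 20.9
tool_pos: [0.4678, 0.2166, 0.1409]
tool_rot: [3.141, -0.0, 1.671]
contact_force: [-3.3, -1.7, 8.1]
opening: 0.0452
grip_force: 25.0
```

Seated: the force rose at TCP z 0.141, as expected for the nest floor. Releasing gently to 64 mm, then raising.

>>> arm_command([
  {"x": 0,"y": 0,"z": -1,"rx": 0,"ry": 0,"rz": 0},
  {"x": 0,"y": 0,"z": -1,"rx": 0,"ry": 0,"rz": 0},
  {"x": 0,"y": 0,"z": -1,"rx": 0,"ry": 0,"rz": 0},
  {"x": 0,"y": 0,"z": -1,"rx": 0,"ry": 0,"rz": 0},
  {"x": 0,"y": 0,"z": -15,"rx": 0,"ry": 0,"rz": 0},
  {"x": 0,"y": 0,"z": -40,"rx": 0,"ry": 0,"rz": 0},
  {"x": 0,"y": 0,"z": -80,"rx": 0,"ry": 0,"rz": 0},
  {"x": -40,"y": 0,"z": -120,"rx": 0,"ry": 0,"rz": 0},
  {"x": -85,"y": 0,"z": -130,"rx": 0,"ry": 0,"rz": 0},
  {"x": -85,"y": 0,"z": -130,"rx": 0,"ry": 0,"rz": 0},
], hand=64)

```text
time: 21.9
tool_pos: [0.4778, 0.1282, 0.2723]
tool_rot: [3.137, 0.002, 1.667]
contact_force: [-0.1, 1.1, -0.8]
opening: 0.0642
grip_force: 0.0
```

```bash
python3 - <<'E'
from h import *
p,r,s=pose(); print(p,s["time"],s["opening"],s["contact_force"])
for n in ("wrist","top","scene"):
    w=read_camera(n)
    for q in ("bush_a","knob_right","flap_near_hinge","spray_can"):
        print(n,q,[(np.round(d["point"],3).tolist(),round(d["confidence"],2)) for d in mark_of(w,q)][:10])
    if n=="wrist":
        g=w["pixels"]
        pr=proj(w,[(.468,.2166,.113)])[0]; x,y=map(int,pr); print("top px",pr)
        c=cv2.cvtColor(g,cv2.COLOR_BGR2GRAY)[y-30:y+31,x-30:x+31]
        h=cv2.HoughCircles(cv2.resize(cv2.medianBlur(c,3),None,fx=3,fy=3),cv2.HOUGH_GRADIENT,1,30,param1=120,param2=18,minRadius=15,maxRadius=90)
        if h is not None:
            for cx,cy,rr in h[0][:4]: print("circle",cx/3+x-30,cy/3+y-30,rr/3, atz(w,(cx/3+x-30,cy/3+y-30),.113))
E
```

```text
[0.4778 0.1282 0.2723] 21.9 0.0641657214376695 [-0.0548  1.0619 -0.838 ]
wrist bush_a [([0.582, 0.3, 0.054], 0.88), ([0.502, 0.29, 0.054], 0.76), ([0.624, 0.235, 0.05], 0.75), ([0.472, 0.218, 0.051], 0.64), ([0.594, 0.161, 0.058], 0.56)]
wrist knob_right [([0.453, 0.264, 0.092], 0.57)]
wrist flap_near_hinge []
wrist spray_can []
top px [253.2744  81.9792]
circle 254.83334 81.166664 13.099999 [0.4691 0.2173 0.113 ]
top bush_a [([0.466, 0.219, 0.054], 0.72), ([0.5, 0.292, 0.056], 0.7), ([0.6, -0.409, 0.002], 0.69), ([0.643, -0.344, 0.001], 0.64), ([0.58, 0.298, 0.056], 0.63), ([0.327, -0.222, 0.001], 0.49), ([0.632, 0.232, 0.054], 0.42)]
top knob_right []
top flap_near_hinge [([0.459, -0.174, 0.079], 0.94), ([0.504, 0.29, 0.055], 0.51)]
top spray_can [([0.679, 0.01, 0.002], 0.55)]
scene bush_a [([0.642, -0.344, 0.002], 0.97), ([0.594, 0.158, 0.055], 0.86), ([0.532, -0.233, 0.004], 0.83), ([0.504, 0.291, 0.052], 0.76), ([0.324, -0.215, 0.001], 0.74), ([0.606, -0.41, 0.002], 0.57), ([0.627, 0.237, 0.054], 0.56), ([0.579, 0.296, 0.053], 0.54), ([0.47, 0.219, 0.058], 0.53)]
scene knob_right [([0.452, 0.263, 0.091], 0.96), ([0.465, -0.175, 0.081], 0.44)]
scene flap_near_hinge [([0.464, -0.178, 0.083], 0.73)]
scene spray_can [([0.613, -0.185, 0.077], 0.7), ([0.673, 0.009, -0.0], 0.57)]
```

All five dial bushes are in their nests, and the other new bush, the carton and the look-alikes are where they were. Nothing touches the robot, so I'm handing in.

```bash
python3 -c "
from cell import *
print(hand_in())"
```

```text
the job is handed in; nothing more can be done
None
```

The job is handed in at about 22 s of the 72 s allowed, with no verdict shown: the dial is one station clockwise in its detent, both carton flaps are folded back, and one new bush stands fully down in the nest at the pointer; the other new bush and the bystanders were left alone.

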